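Next sample vial to the viewing cradle

TASK

Take the end vial, the one resting against the stop at the low end of the sloped vial track, and lay it gently in the V-shaped cradle on the round viewing plate, lying along the groove and about centred, without dropping it. The next vial in the track must be left rolled down against the stop.

Things in the scene. Friction and masses are not known exactly. Their poses are not given: they have to be found in the camera images.
- end_vial_centre (a point): Centre of the vial to move: amber glass, white flush cap, a plain cylinder 34 mm in diameter, 52 mm long, about 40 g. It lies across the track against the stop, lowest of four like vials in a touching row. x axis: along the vial, level (y, z turn as it rolls). Its two flat ends overhang the bed, clear of guides: take it from above by these ends (52 mm apart).
- next_vial_centre (a point): Centre of the next vial up the track, same kind and size, touching the end vial, its centre 34 mm up the slope; x axis along the vial. It rolls down to the stop by itself once the end vial is gone.
- stop_place (a point): Centre of a vial resting at the stop, 55 mm above the bench; fixed on the track, a metal chute. x: level, along the vials; y: horizontal, up-track (10 degree slope); z up. Here bed and stop plate are 30 mm wide; plate 17 to 23 mm off on the low side, top level with this point. Guides 65 mm apart (outside) start 28 mm up-track. Base plate 85 x 190 x 6 mm. Track and vials reach 90 mm at most.
- cradle_seat (a point): Centre of a vial lying centred in the cradle, 43 mm above the bench. Fixed metal V groove, 30 mm long along x (level; the vial lies along x, either way round, overhanging 11 mm at each end); faces rise 35 degrees from 22 mm height at the bottom to ridges 42 mm high, 56 mm apart. z up. It stands on a black round plate, 130 mm diameter, 10 mm thick.
There are look-alikes about, which are no part of the job. Of the things that look like the part that bears stop_place, the middle-sized one is meant.

How it is judged (in metres and radians):
On the way:
1. the end vial has been lifted clear of the track (distance between end_vial_centre and stop_place above 0.05 m), for 0.1 s.
At the end, for the whole second after the job is handed in: The end vial lies at rest in the cradle's groove: its centre within 15 mm horizontally and 6 mm in height of the seat, its axis within 0.2 rad (11 degrees) of the groove; the next vial rests against the stop, its centre within 10 mm of the stop place (horizontal distance between end_vial_centre and cradle_seat below 0.015 m and z of end_vial_centre in the frame of cradle_seat between -0.006 and 0.006 m and angle between the x axis of end_vial_centre and the x axis of cradle_seat, either way round below 0.2 rad and distance between next_vial_centre and stop_place below 0.01 m and linear speed of each of end_vial, next_vial below 0.02 m/s); the robot touches nothing.
It fails at once if the end vial is dropped into the cradle (let go so that it falls faster than 0.5 m/s, about 13 mm) (distance between end_vial_centre and cradle_seat below 0.06 m and contact force between the fingers and end_vial below 0.05 N and linear speed of end_vial above 0.5 m/s).
It also fails if it takes over 32 s, if anything falls off the work surface, if the arm or the gripper's body presses on something with over 40 N, if the wrist force passes 120 N, or if a joint passes its speed limit or range.

ROBOT

A 6-joint arm with a two-finger parallel gripper is mounted at the origin on the work surface. World frame = base frame: x ahead of the robot, y to its left, z up, the work surface at z = 0. Lengths are in mm, angles in degrees, forces in N, time in s.
With the tool pointing down it reaches from about 325 to 925 mm from the base axis. Payload 3.1 kg.
Tool frame: the origin (TCP) lies at the very end of the fingers, on their centre line; the grasp point (between the pads) lies grasp_offset behind it (grasp_offset is the distance from the TCP to the grasp point, in mm); z points along the fingers, x is the direction in which the jaws open and shut, and the axes are right-handed (so a half turn about z gives the same grasp; the last joint's range is limited). The gripper opens to 85 mm and grips with 20 to 120 N. Pads are 22 mm wide; open, the fingers measure 114 mm over their backs; the gripper's body (76 mm by 85 mm) begins 54 mm behind the grasp point. The pads swing forward as they close: fully open they stand 13 mm farther back than shut.
Start: joints at [-78.507, 12.427, 92.441, -0, 75.132, -6.429], TCP at [192.349, -594.677, 211] pointing down, gripper open.
Joint ranges: [-157.48, 157.48], [-44.54, 120.13], [17.64, 146.25], [-64.5, 244.5], [7.68, 150.69], [-147.95, 147.95]. Speed limits (degrees/s): [159.86, 159.86, 180, 180, 180, 180].

INTERFACE

Orientations are given as [roll, pitch, yaw] about the fixed x, y, z axes, in that order (R = Rz(yaw) Ry(pitch) Rx(roll)).
In Python, from station import * gives the robot as it stands. Calls block until the motion is done:
- goto(position, orientation): joint-space move of the TCP to a pose.
- move_l(position, attitude=None, speed=150): straight line of the TCP; attitude=None keeps the orientation; speed is the mean speed in mm/s.
- move_j(angles): joint-space move.
- grip(opening, squeeze=None): finger opening in mm; squeeze is the grip in N (None keeps the last); returns when the fingers have stopped.
- wait(seconds).
- solve_ik(position, orientation): joint angles nearest the present ones, or None.
- get_obs(): the state.
- get_image(name): name is "side" or "top"; returns the picture (420x560x3 uint8, red, green, blue); there is no depth.
- get_calibration(name): a dict with "fx", "fy", "cx", "cy" (pixels), "R" (3x3) and "t" (3): a world point X has camera coordinates R X + t. Camera axes: x right, y down, z forward; pixel columns grow to the right and rows downward; lengths in mm; the calibration is good to about 2 mm. A picture is of the moment at which its call begins. get_calibration takes no time and is no camera call.
A pose or a line that the arm cannot do raises Unreachable and nothing moves.
- sign_off(): hands the job in, once; it reports no verdict.
Trained networks look in the newest picture that a camera, given by its name, has taken for a name from the list of things; names that differ only in an ending like _2 or _b are one class to them, and where a whole thing is asked for, a point or a joint stands for the part that bears it (a point fixed in the world has none). Each returns a list of dicts, best first, with "score" (0 to 1); they miss things now and then, are a little off and sometimes report something else, mostly with a low value. They report only what shows in the picture. A call takes as long as a camera call. They do not tell look-alikes from the thing itself.
- spot_in(name, camera): "extent" ([centre column, centre row, width, height] in pixels, round what is visible of it).
- regions_of(name, camera): "region" (420x560 bool, what is visible of it) and "extent" ([centre column, centre row, width, height] in pixels, round what is visible of it).
The state is a dict: "t": time; "joint_pos": joint angles; "qvel": joint speeds; "effort": joint torques, N m; "tcp_pos": TCP position; "ee_rot": TCP orientation; "wrist_force": force on the tool from outside, world axes, zero at the start; "moment": the same for the moment, N m; "grip_width": finger opening in mm.
Only numpy, scipy, OpenCV 4.12 (cv2) and the standard library are available. Lean on these libraries where they do the work, as an engineer would, in place of code of your own. Each camera call takes 0.05 s, during which the arm holds its last target.

## Working session

There is one attempt and no reset: what is moved stays moved. The work goes in short steps, each a Python script; the robot and the scene stay as the last script left them, time stands still between calls to the robot, and variables do not carry over. Pictures are saved under pics/ and viewed, and the job is handed in when it is done.

```bash
mkdir -p pics; ls; python3 - <<'E'
from station import *
import cv2
for n in("side","top"):
    im=get_image(n); cv2.imwrite(f"pics/{n}0.png",im[:,:,::-1])
    c=get_calibration(n); print(n,c)
    for k in("end_vial_centre","stop_place","cradle_seat"):
        print(k,[(round(d["score"],2),[round(float(v),1) for v in d["extent"]]) for d in spot_in(k,n)])
o=get_obs();print(o)
E
```

```text
pics
side {'fx': 523.2420307770569, 'fy': 523.2420307770569, 'cx': 277.7304530167753, 'cy': 205.0973138174077, 'R': array([[-0.96780666, -0.25082724, -0.02087969],
       [-0.11161093,  0.50203685, -0.85761413],
       [ 0.22559536, -0.82767427, -0.51386967]]), 't': array([437.60979604, 116.05751421, 911.20615363])}
end_vial_centre [(0.88, [217.2, 265.1, 36.5, 19.9])]
stop_place [(0.76, [209.2, 324.8, 82.4, 93.1]), (0.66, [349.9, 345.7, 122.1, 144.8]), (0.57, [148.8, 260.6, 57.0, 63.6])]
cradle_seat [(0.89, [292.3, 178.2, 55.4, 36.6])]
top {'fx': 408.08204230373605, 'fy': 408.08204230373605, 'cx': 281.4369620501364, 'cy': 205.7605073784596, 'R': array([[-2.25300201e-02, -9.99742631e-01, -2.65880513e-03],
       [-9.95078826e-01,  2.26814401e-02, -9.64556008e-02],
       [ 9.64910817e-02,  4.72574062e-04, -9.95333737e-01]]), 't': array([-12.62863869, 445.82917991, 764.61095557])}
end_vial_centre [(0.92, [173.6, 173.1, 18.1, 27.9]), (0.51, [389.6, 187.6, 65.2, 68.2])]
stop_place [(0.72, [112.0, 302.4, 174.3, 76.0]), (0.64, [201.8, 102.8, 73.8, 36.2]), (0.6, [140.9, 185.8, 108.7, 51.6])]
cradle_seat [(0.69, [389.0, 188.4, 64.7, 65.1])]
{'t': 0.4, 'joint_pos': array([-7.85059349e+01,  1.24360042e+01,  9.24525685e+01,  2.02340945e-03,
        7.51305197e+01, -6.42878265e+00]), 'qvel': array([-0.04527086, -0.10135586, -0.08700503,  0.00031135,  0.05222803,
       -0.04216446]), 'effort': array([ 8.75816440e-04, -3.96241307e+01, -3.03632104e+01, -1.22922288e-04,
        3.76959768e-03,  1.44519208e-05]), 'tcp_pos': array([ 192.34517584, -594.56414658,  210.80204748]), 'ee_rot': array([-1.79995919e+02,  1.87533810e-02, -7.20776711e+01]), 'wrist_force': array([-0.75317967, -0.53886964,  0.02808317]), 'moment': array([ 0.01157595, -0.02199688,  0.01800764]), 'grip_width': 85.18178343455634}
```

View pics/side0.png

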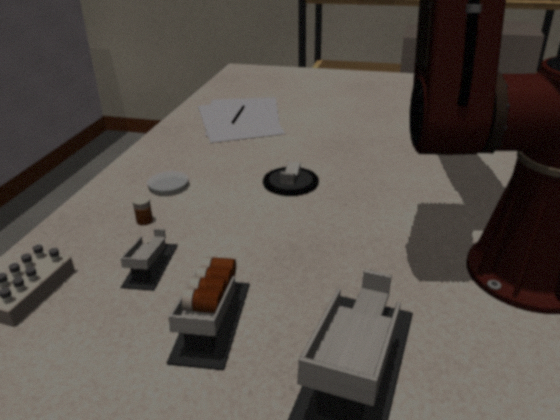

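View pics/top0.png

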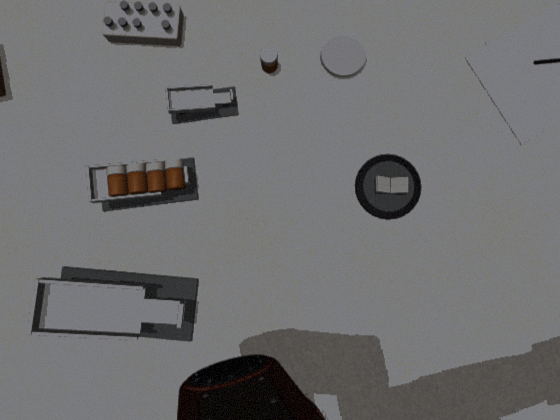

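The middle track holds the four vials. The end vial is at about (174,174) in the top view, beside the low stop, and the cradle is at about (392,185). Next I'll zoom in and get the regions.

```bash
python3 - <<'E'
from station import *
import cv2,numpy as np
t=get_image("top");s=get_image("side")
def crop(im,x,y,w,h,k): return cv2.resize(im[y:y+h,x:x+w,::-1],None,fx=k,fy=k,interpolation=cv2.INTER_CUBIC)
g=lambda a: np.clip(a*1.5,0,255).astype('uint8')
cv2.imwrite("pics/t_track.png",g(crop(t,80,145,130,75,6)))
cv2.imwrite("pics/t_cr.png",g(crop(t,345,145,90,80,7)))
cv2.imwrite("pics/s_both.png",g(crop(s,160,240,100,90,6)))
cv2.imwrite("pics/s_cr.png",g(crop(s,250,150,80,55,9)))
for n in("end_vial_centre","cradle_seat"):
  for cam in("top","side"):
    for d in regions_of(n,cam):
        r=d["region"]; ys,xs=np.nonzero(r); print(n,cam,round(d["score"],2),xs.mean(),ys.mean(),cv2.minAreaRect(np.c_[xs,ys].astype('float32')))
E
```

```text
end_vial_centre top 0.89 174.831541218638 174.50716845878136 ((174.72705078125, 174.43785095214844), (30.724626541137695, 19.28737449645996), 81.02737426757812)
end_vial_centre side 0.86 218.72676056338028 262.97464788732395 ((218.61766052246094, 263.0294189453125), (35.65273666381836, 13.824529647827148), 14.03624439239502)
cradle_seat top 0.98 387.6984789740531 186.27736355502535 ((387.5, 186.5), (63.0, 65.0), 90.0)
cradle_seat side 0.65 289.9615912208505 180.5082304526749 ((289.9381408691406, 181.36085510253906), (36.95860290527344, 53.00107192993164), 66.03750610351562)
```

View pics/t_track.png

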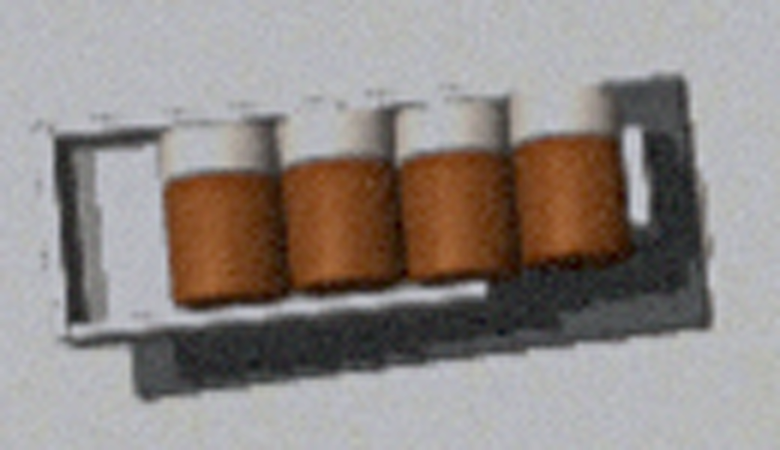

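View pics/t_cr.png

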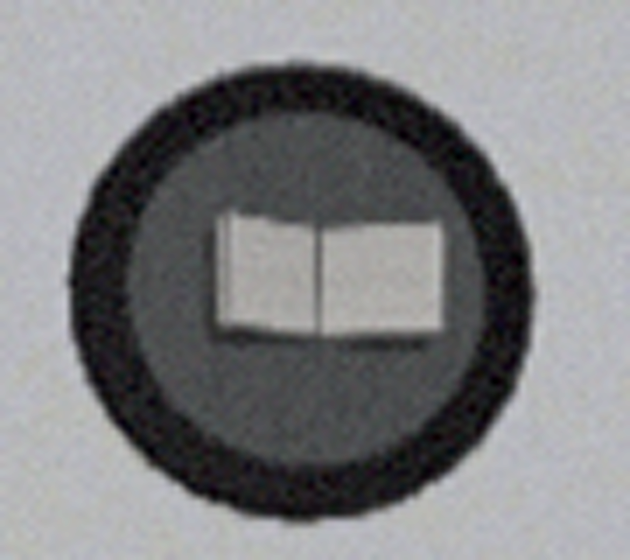

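View pics/s_both.png

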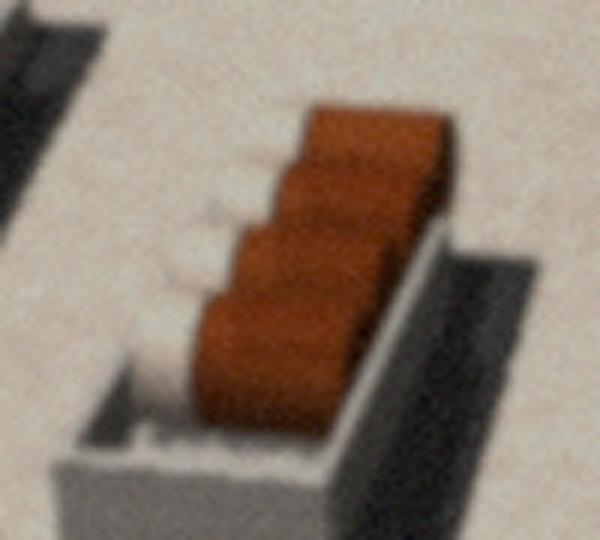

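View pics/s_cr.png

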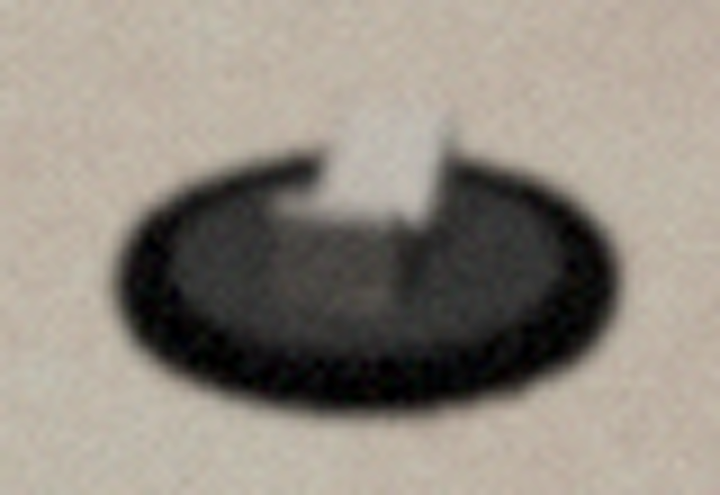

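```bash
cat > h.py <<'E'
from station import *
import cv2,numpy as np
C={n:get_calibration(n) for n in("top","side")}
def proj(X,cam):
    c=C[cam]; p=np.atleast_2d(X)@c["R"].T+c["t"]
    return np.c_[c["fx"]*p[:,0]/p[:,2]+c["cx"],c["fy"]*p[:,1]/p[:,2]+c["cy"]]
def back(uv,z,cam):
    c=C[cam]; o=-c["R"].T@c["t"]
    uv=np.atleast_2d(uv); d=np.c_[(uv[:,0]-c["cx"])/c["fx"],(uv[:,1]-c["cy"])/c["fy"],np.ones(len(uv))]@c["R"]
    return o+d*((z-o[2])/d[:,2])[:,None]
E
cat > fit.py <<'E'
from h import *
from scipy.optimize import minimize
t=get_image("top").astype(int);s=get_image("side").astype(int)
def amber(im,box):
    m=((im[:,:,0]-im[:,:,2]>35)&(im[:,:,0]>1.5*im[:,:,2])).astype('uint8')
    k=np.zeros_like(m);x,y,w,h=box;k[y:y+h,x:x+w]=1
    return cv2.medianBlur(m*k,3)
mt=amber(t,(95,150,105,60)); ms=amber(s,(185,245,60,80))
print(mt.sum(),ms.sum())
a=np.linspace(0,2*np.pi,40)
def cyl(c,ex,ey,l0,l1):
    ring=17*(np.cos(a)[:,None]*ey+np.sin(a)[:,None]*np.array([0,0,1]))
    return np.r_[c+ring+l0*ex,c+ring+l1*ex]
def vial_pts(p,i,l0,l1):
    x,y,yaw=p[:3]; ex=np.array([np.cos(yaw),np.sin(yaw),0]); ey=np.array([-np.sin(yaw),np.cos(yaw),0])
    c=np.array([x,y,55.])+34*i*(ey*np.cos(np.radians(10))+np.array([0,0,np.sin(np.radians(10))]))
    return cyl(c,ex,ey,l0,l1)
def render(p,cam,l0,l1,k=4):
    m=np.zeros((420*k,560*k),'uint8')
    for i in range(4):
        h=cv2.convexHull(proj(vial_pts(p,i,l0,l1),cam).astype('float32'))
        cv2.fillConvexPoly(m,np.round((h+.5)*k*16-8).astype('int32'),255,shift=4)
    return cv2.resize(m,(560,420),interpolation=cv2.INTER_AREA)/255.
def cost(p,cams):
    r=0
    for cam,m in(("top",mt),("side",ms)):
        if cam in cams: r+=np.abs(render(p,cam,-26,p[3])-m).sum()/m.sum()
    return r
c0=back([174,176],60,"top")[0];print(c0)
for cams in(("top",),("side",),("top","side")):
    b=None
    for yw in(-.2,0.,.1,.2):
        r=minimize(cost,[c0[0],c0[1],yw,12],args=(cams,),method="Nelder-Mead",options=dict(initial_simplex=np.array([[c0[0],c0[1],yw,12],[c0[0]+8,c0[1],yw,12],[c0[0],c0[1]+8,yw,12],[c0[0],c0[1],yw+.12,12],[c0[0],c0[1],yw,17]]),xatol=.02,fatol=1e-5,maxiter=500))
        if b is None or r.fun<b.fun:b=r
    print(cams,b.x,np.degrees(b.x[2]),b.fun)
    P=b.x
ov=[]
for cam,im,bx in(("top",t,(80,145,130,75)),("side",s,(160,240,100,90))):
    k=6 if cam=="top" else 6;x,y,w,h=bx
    g=np.clip(cv2.resize(im[y:y+h,x:x+w,::-1].astype('uint8'),None,fx=k,fy=k)*1.4,0,255).astype('uint8')
    for i in range(4):
        for l0,l1,col in((-26,26,(0,255,0)),(-26,P[3],(255,0,0))):
            q=(cv2.convexHull(proj(vial_pts(P,i,l0,l1),cam).astype('float32'))+.5-[x,y])*k
            cv2.polylines(g,[q.astype('int32')],True,col,1)
    cv2.imwrite(f"pics/fit_{cam}.png",g)
# cradle
cr=lambda u,v:np.array([[345+(u+.5)/7-.5,145+(v+.5)/7-.5]])
print("ridges",[back(cr(*q),42,"top")[0].round(1) for q in((217,215),(217,328),(232,217),(443,222),(443,330))])
print("groove",[back(cr(*q),22,"top")[0].round(1) for q in((318,229),(320,334))])
E
python3 fit.py
```

```text
1335 1203
[501.40309513 174.29785777  60.        ]
('top',) [5.09783881e+02 1.76674951e+02 1.22334444e-01 4.28327563e+00] 7.009247306009177 0.1759623999412499
('side',) [ 5.14703438e+02  1.67937833e+02  1.14248734e-01 -9.82956470e-02] 6.545970299629575 0.16695190129252035
('top', 'side') [5.11755987e+02 1.76072694e+02 1.23388860e-01 2.29333788e+00] 7.069660907029129 0.41937125314788226
ridges [array([ 497.2, -201.8,   42. ]), array([ 466.5, -200.4,   42. ]), array([ 496.6, -205.8,   42. ]), array([ 493.9, -262.6,   42. ]), array([ 464.6, -261. ,   42. ])]
groove [array([ 496. , -234.2,   22. ]), array([ 466.7, -233.4,   22. ])]
```

View pics/fit_top.png

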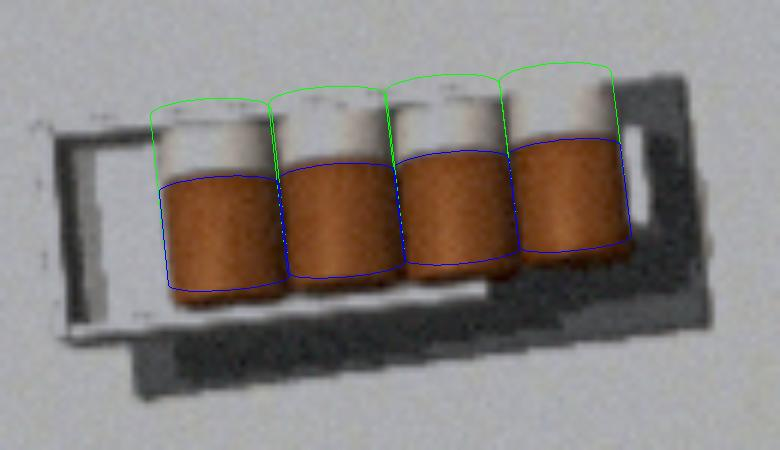

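View pics/fit_side.png

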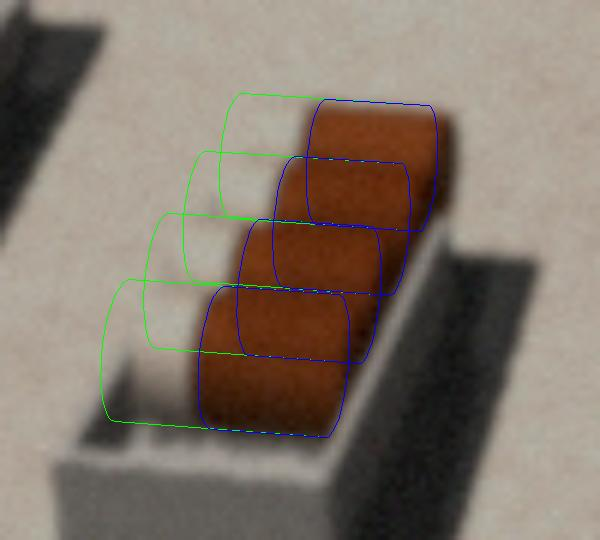

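The mask misses the shaded end faces, so the fit is shifted about 10 mm along the vial axis. I'll loosen the threshold.

```bash
sed -i "s/m=((im\[:,:,0\]-im.*/m=((im[:,:,0]>1.75*im[:,:,2])\&(im[:,:,0]-im[:,:,2]>14)).astype('uint8')/" fit.py; python3 fit.py
```

```text
1595 1421
[501.40309513 174.29785777  60.        ]
('top',) [5.06413111e+02 1.74494330e+02 1.16005994e-01 7.54362292e+00] 6.646653882547546 0.0507689470772635
('side',) [5.09810341e+02 1.75238489e+02 9.61907996e-02 2.65580993e+00] 5.511326844334883 0.07803673193415296
('top', 'side') [5.08307400e+02 1.75581966e+02 1.20458249e-01 5.93313106e+00] 6.901749282689405 0.1864451862249602
ridges [array([ 497.2, -201.8,   42. ]), array([ 466.5, -200.4,   42. ]), array([ 496.6, -205.8,   42. ]), array([ 493.9, -262.6,   42. ]), array([ 464.6, -261. ,   42. ])]
groove [array([ 496. , -234.2,   22. ]), array([ 466.7, -233.4,   22. ])]
```

View pics/fit_top.png

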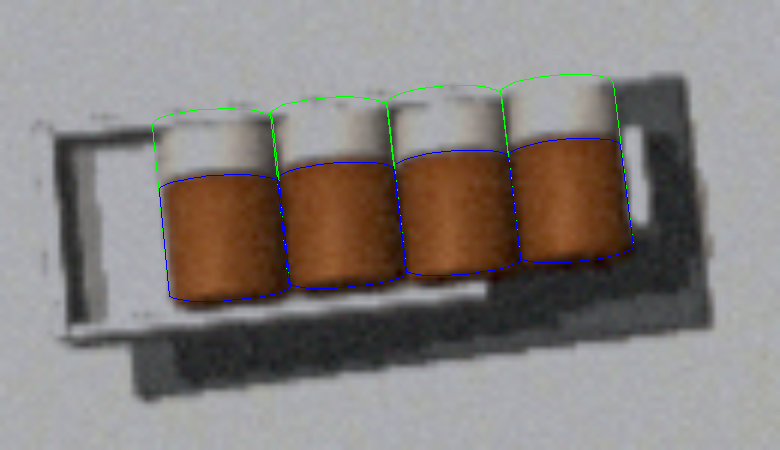

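View pics/fit_side.png

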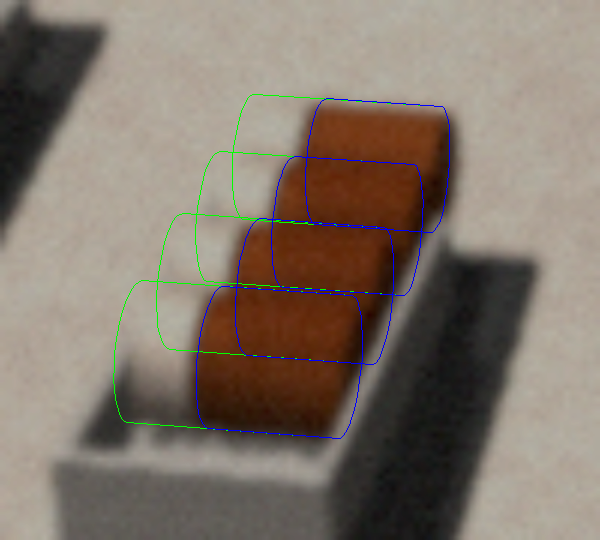

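```bash
python3 - <<'E'
from h import *
import station
print([n for n in dir(station) if not n.startswith('__')])
try: print("go",grasp_offset)
except Exception as e: print(e)
t=get_image("top")
# plate ellipse
g=t.max(2); m=np.zeros_like(g); m[145:225,345:435]=(g[145:225,345:435]<100)
m=cv2.morphologyEx(m,cv2.MORPH_CLOSE,np.ones((15,15)))
c=max(cv2.findContours(m,0,1)[0],key=cv2.contourArea); e=cv2.fitEllipse(c); print(e)
print(back(e[0],6,"top"),130*408/757)
# expected seat outline in side view
for X in([481,-233.8,22],[496,-234.5,22],[466,-233.1,22],[480.5,-233.8,10]): print(X,proj(X,"side").round(1),proj(X,"top").round(1))
for p,y in(([505,174.7],6.6),([505,174.7],-173.4),([481,-233.8],-2.5),([481,-233.8],177.5)):
    q=solve_ik([p[0],p[1],150],[180,0,y]); print(y,None if q is None else np.round(q,1))
E
```

```text
['Unreachable', 'get_calibration', 'get_image', 'get_obs', 'goto', 'grasp_offset', 'grip', 'move_j', 'move_l', 'regions_of', 'sign_off', 'solve_ik', 'spot_in', 'wait']
go 18.700000000000003
((387.6405334472656, 186.25653076171875), (64.78478240966797, 66.40760803222656), 115.9512710571289)
[[ 480.80200701 -233.01841075    6.        ]] 70.06605019815059
[481, -233.8, 22] [[290.9 172.9]] [[390.2 185. ]]
[496, -234.5, 22] [[284.6 172.2]] [[390.1 177.3]]
[466, -233.1, 22] [[297.2 173.7]] [[390.2 192.7]]
[480.5, -233.8, 10] [[291.2 177.6]] [[388.6 186.1]]
6.6 [ 11.6   5.  107.8  -0.   67.2   5. ]
-173.4 None
-2.5 [-33.4   5.  107.7  -0.   67.2 -30.9]
177.5 None
```

```bash
python3 - <<'E'
from h import *
print(get_obs()["t"])
goto([505,174.7,150],[180,0,6.6]); grip(72,25); 
o=get_obs();print(o["t"],o["tcp_pos"],o["grip_width"])
move_l([505,174.7,35],speed=120)
o=get_obs();print(o["t"],o["tcp_pos"],o["grip_width"],o["wrist_force"])
for n in("top","side"):
    cv2.imwrite(f"pics/{n}1.png",get_image(n)[:,:,::-1])
s=cv2.imread("pics/side1.png")[200:320,150:310];cv2.imwrite("pics/s1c.png",np.clip(cv2.resize(s,None,fx=5,fy=5)*1.4,0,255))
s=cv2.imread("pics/top1.png")[130:230,100:240];cv2.imwrite("pics/t1c.png",np.clip(cv2.resize(s,None,fx=5,fy=5)*1.4,0,255))
E
```

```text
0.95
4.1667 [505.11992792 174.41667189 149.98345438] 72.03235087757663
5.275 [505.91145895 174.93228513  35.85133037] 72.07818242973258 [ 0.51418749  0.61668476 -0.40297297][ WARN:0@7.310] global loadsave.cpp:1063 imwrite_ Unsupported depth image for selected encoder is fallbacked to CV_8U.
```

View pics/s1c.png

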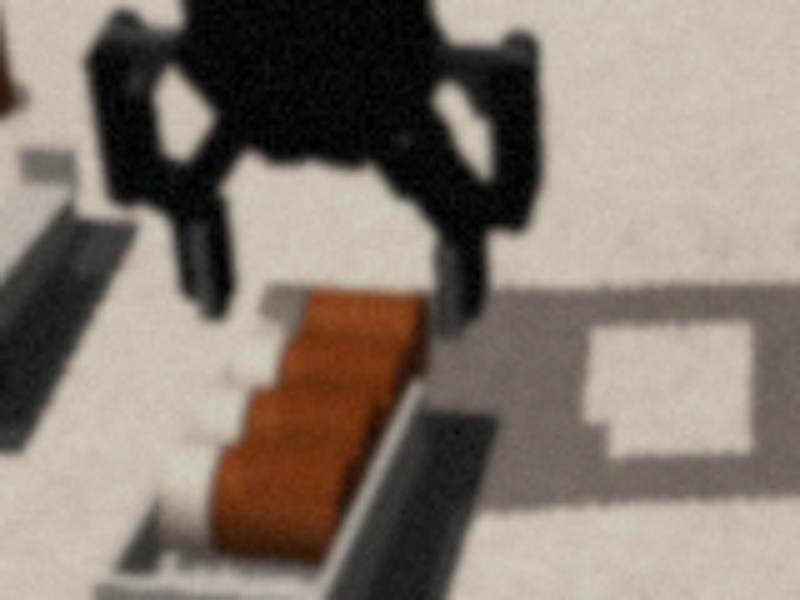

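View pics/t1c.png

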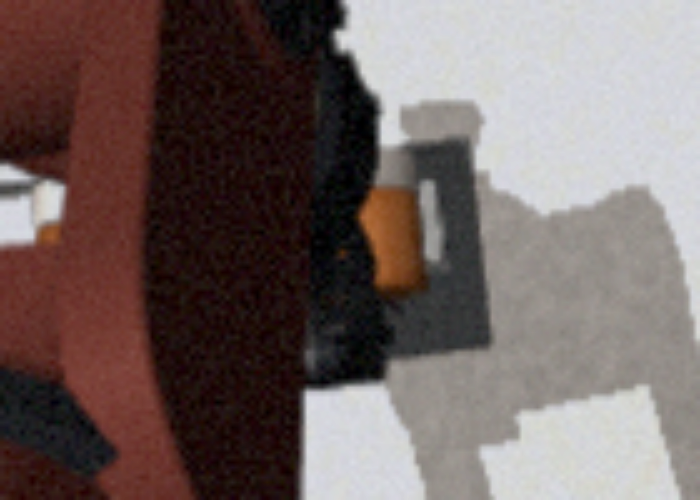

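```bash
python3 - <<'E'
from h import *
a=np.radians(6.6);ex=np.array([np.cos(a),np.sin(a),0])
for z in(35,42,50,55):
  for d in(-40,-26,26,40):
    print(z,d,((proj(np.array([505.5,174.7,z])+d*ex,"side")[0]+.5-[150,200])*5).round(0))
o=get_obs();print(o["t"],o["tcp_pos"],o["ee_rot"])
E
```

```text
35 -40 [469. 392.]
35 -26 [427. 389.]
35 26 [273. 378.]
35 40 [232. 375.]
42 -40 [467. 376.]
42 -26 [425. 373.]
42 26 [271. 362.]
42 40 [230. 359.]
50 -40 [466. 356.]
50 -26 [424. 353.]
50 26 [269. 342.]
50 40 [227. 339.]
55 -40 [465. 344.]
55 -26 [423. 341.]
55 26 [267. 330.]
55 40 [226. 327.]
5.375 [506.08242874 174.94125493  36.13794082] [-1.79988221e+02 -1.31883342e-01  6.60101241e+00]
```

```bash
python3 - <<'E'
from h import *
a=np.radians(6.6);ex=np.array([np.cos(a),np.sin(a),0]);ey=np.array([-ex[1],ex[0],0])
c=np.array([506.1,174.9,0])
for n,(x,y,w,h),k in(("side",(165,220,100,75),8),("top",(140,125,80,90),6.6)):
    im=cv2.imread(f"pics/{n}1.png")[y:y+h,x:x+w]
    g=np.clip(cv2.resize(im,None,fx=k,fy=k)*2.2,0,255).astype('uint8')
    for z,col in((36,(0,0,255)),(46,(0,255,255)),(56,(0,255,0))):
        for sgn in(-1,1):
            q=np.array([c+[0,0,z]+sgn*d*ex+e*ey for d,e in((36,-11),(36,11),(49,11),(49,-11))])
            cv2.polylines(g,[(((proj(q,n)+.5)-[x,y])*k).astype('int32')],True,col,1)
    cv2.imwrite(f"pics/{n}1z.png",g)
E
```

```text
(no output)
```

View pics/side1z.png

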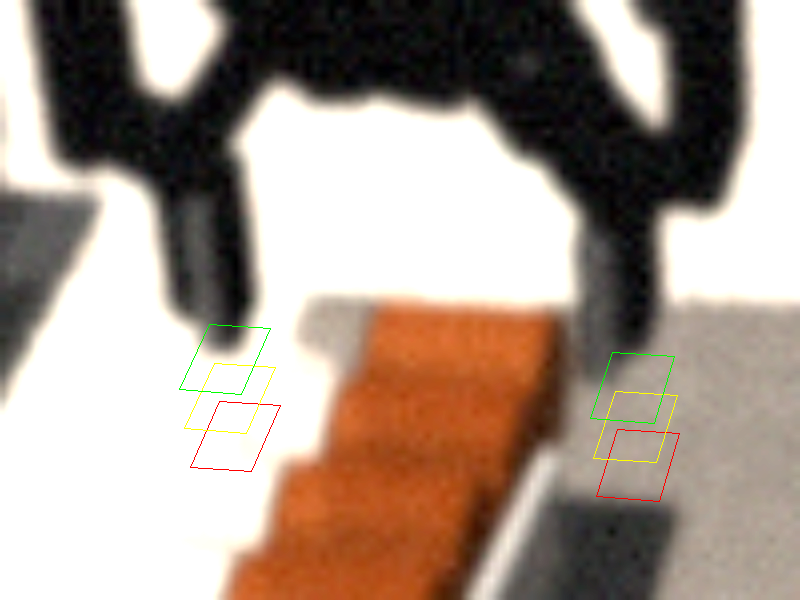

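View pics/top1z.png

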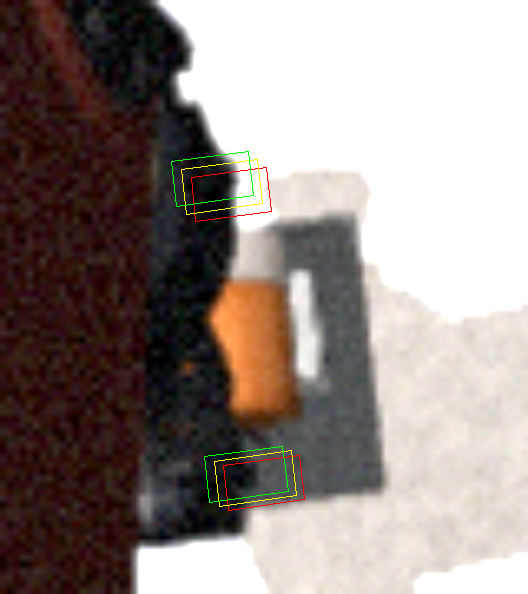

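```bash
python3 - <<'E'
from h import *
a=np.radians(6.6);ex=np.array([np.cos(a),np.sin(a),0]);ey=np.array([-ex[1],ex[0],0])
c=np.array([506.1,174.9,0])
for z in(99,109,119,129,139):
  print(z,[((proj(c+[0,0,z]+d*ex+e*ey,"side")[0]+.5-[165,220])*8).round(0).tolist() for d,e in((-20,38),(20,38),(0,42))])
o=get_obs();print(o["t"],o["tcp_pos"],o["joint_pos"],o["grip_width"]); print(solve_ik([505,174.7,35],[180,0,6.6]))
cv2.imwrite("pics/side2.png",np.clip(get_image("side")[100:330,100:400,::-1].repeat(2,0).repeat(2,1)*1.6,0,255).astype('uint8'))
E
```

```text
99 [[466.0, 322.0], [261.0, 308.0], [358.0, 327.0]]
109 [[462.0, 279.0], [256.0, 265.0], [353.0, 285.0]]
119 [[458.0, 236.0], [251.0, 222.0], [349.0, 242.0]]
129 [[454.0, 192.0], [245.0, 179.0], [344.0, 198.0]]
139 [[450.0, 148.0], [240.0, 135.0], [339.0, 153.0]]
5.375 [506.08242874 174.94125493  36.13794082] [1.15572830e+01 1.42484872e+01 1.11270222e+02 4.19473656e-04
 5.43488827e+01 4.95601291e+00] 72.27113300467545
[ 1.15553828e+01  1.43182457e+01  1.11337674e+02 -2.54444375e-14
  5.43440806e+01  4.95538278e+00]
```

View pics/side2.png

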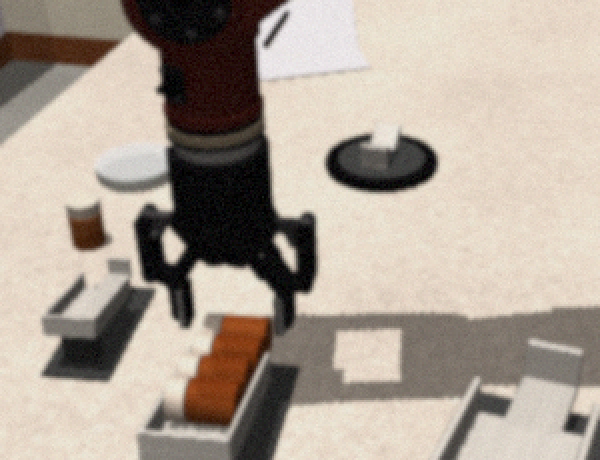

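```bash
cat > show.py <<'E'
from h import *
def show(tag,c,ang,op,zs):
    a=np.radians(ang);ex=np.array([np.cos(a),np.sin(a),0]);ey=np.array([-ex[1],ex[0],0]);c=np.array([c[0],c[1],0])
    for n,w,h,k in(("side",100,75,8),("top",90,80,7)):
        im=get_image(n)[:,:,::-1]; m=proj(c+[0,0,60],n)[0]; x,y=int(m[0]-w/2),int(m[1]-h/2)
        x=max(x,0);y=max(y,0)
        g=np.clip(cv2.resize(np.ascontiguousarray(im[y:y+h,x:x+w]),None,fx=k,fy=k)*2.,0,255).astype('uint8')
        for z,col in zip(zs,((0,0,255),(0,255,255),(0,255,0))):
            for s in(-1,1):
                q=np.array([c+[0,0,z]+s*d*ex+e*ey for d,e in((op/2,-11),(op/2,11),(op/2+8,11),(op/2+8,-11))])
                cv2.polylines(g,[(((proj(q,n)+.5)-[x,y])*k).astype('int32')],True,col,1)
        cv2.imwrite(f"pics/{tag}_{n}.png",g)
E
python3 - <<'E'
from show import *
grip(60); o=get_obs();print(o["t"],o["tcp_pos"],o["grip_width"],o["wrist_force"])
show("g60",o["tcp_pos"],6.6,60,(36,46,56))
E
```

```text
5.7 [505.15955554 174.73066152  35.26656501] 60.034508128672975 [ 0.5036502   0.02643599 -0.70526257]
```

View pics/g60_side.png

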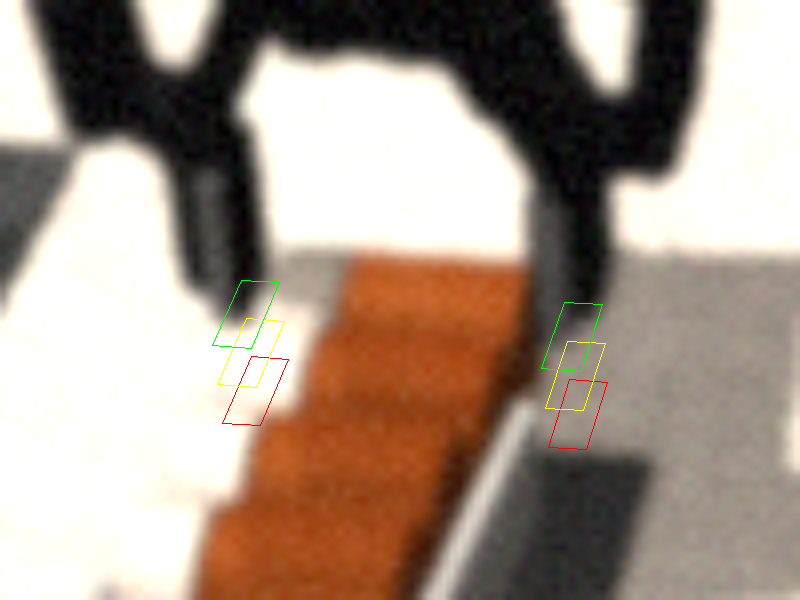

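View pics/g60_top.png

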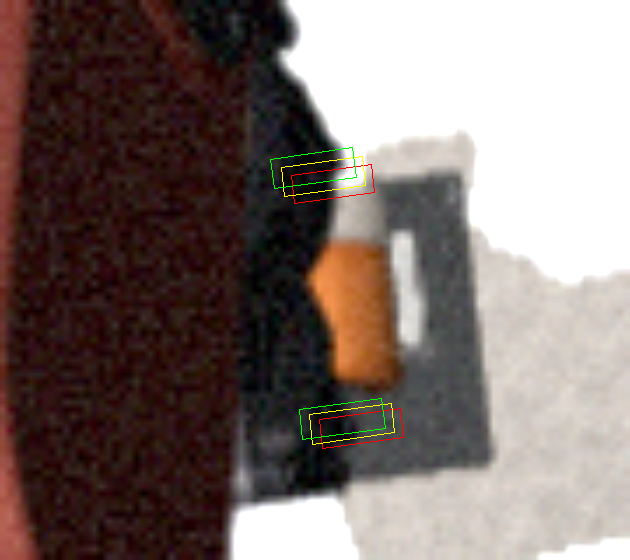

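```bash
python3 - <<'E'
from show import *
move_l([505,174.7,24],speed=60); wait(0.1); o=get_obs();print(o["t"],o["tcp_pos"],o["grip_width"],o["wrist_force"])
show("g60b",o["tcp_pos"],6.6,60,(24,34,44))
E
```

```text
6.2333 [504.80739619 174.6483632   23.69413751] 59.852029273778534 [0.31132931 0.45852293 1.31048647]
```

View pics/g60b_side.png

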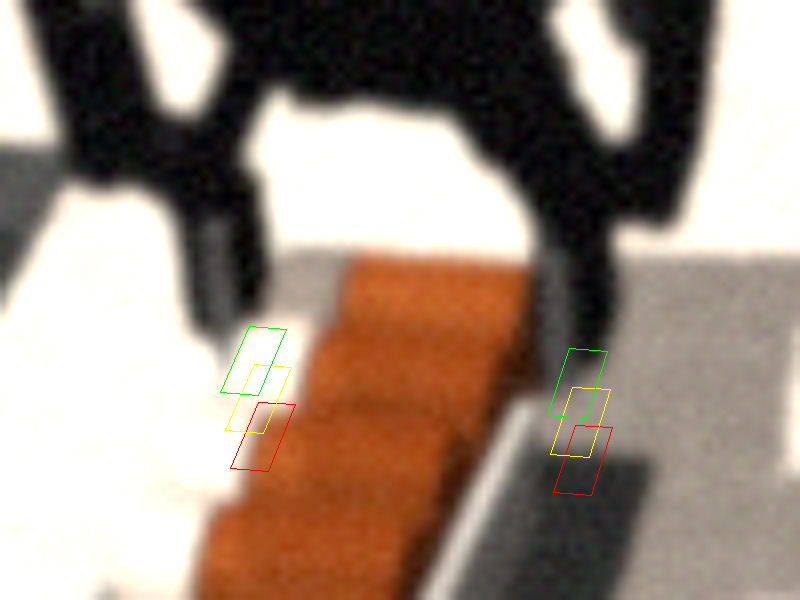

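```bash
python3 - <<'E'
from show import *
grip(45,30); o=get_obs();print(o["t"],o["tcp_pos"],o["grip_width"],o["wrist_force"])
move_l([504.8,174.7,44],speed=60); wait(0.05); o=get_obs();print(o["t"],o["tcp_pos"],o["grip_width"],o["wrist_force"])
show("lift",o["tcp_pos"],6.6,52,(44,54,64))
E
```

```text
6.5583 [505.45083019 174.77881845  24.39046769] 51.997077516658436 [0.26775979 0.01153346 0.8641425 ]
7.0917 [506.56572902 174.10754059  45.50461565] 51.70777357779851 [ 0.92781589 -4.06778787  6.40099961]
```

View pics/lift_side.png

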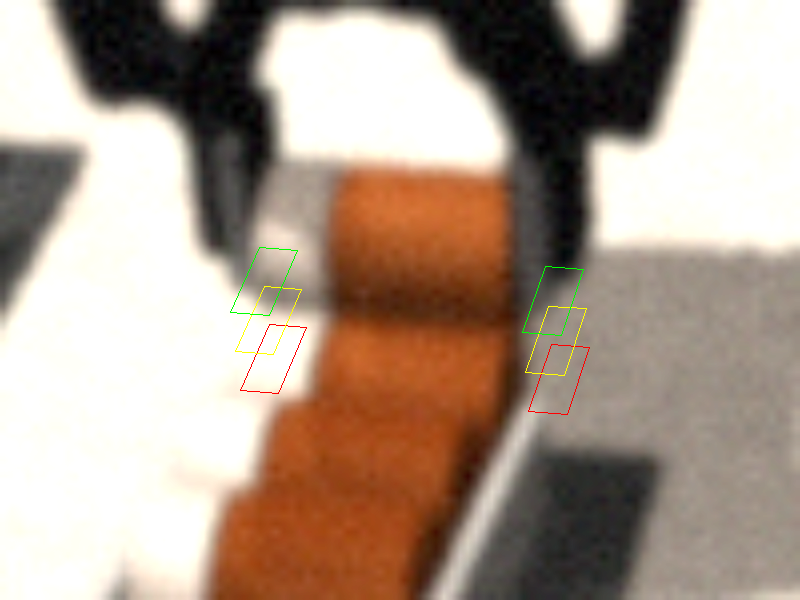

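View pics/lift_top.png

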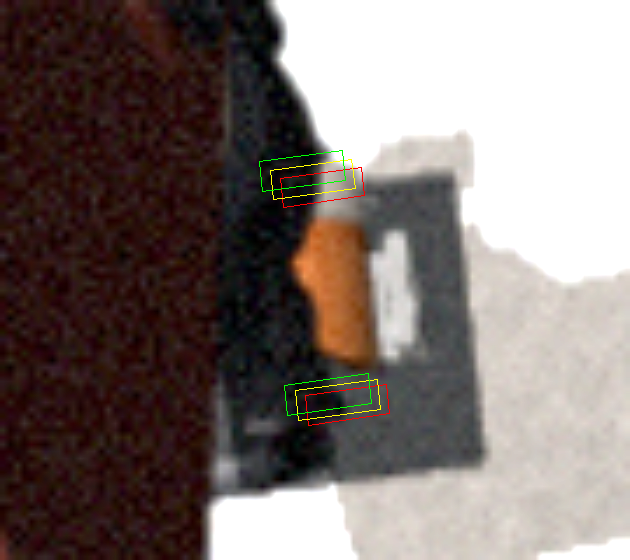

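```bash
python3 - <<'E'
from show import *
move_l([505,174.7,130],speed=120); wait(0.3); o=get_obs();print(o["t"],o["tcp_pos"],o["grip_width"],o["wrist_force"])
for n in("side","top"):
    cv2.imwrite(f"pics/up_{n}.png",np.clip(cv2.resize(get_image(n)[:,:,::-1],None,fx=1.4,fy=1.4)*1.6,0,255).astype('uint8'))
s=get_image("side")[:,:,::-1]; c=proj([505,174.7,110],"side")[0].astype(int);print(c)
cv2.imwrite("pics/up_z.png",np.clip(cv2.resize(np.ascontiguousarray(s[c[1]-50:c[1]+50,c[0]-60:c[0]+60]),None,fx=6,fy=6)*1.6,0,255).astype('uint8'))
E
```

```text
8.3583 [504.49089399 174.5858035  129.20492925] 51.475694755112706 [ 0.12062603 -0.68193719  0.33705977]
[215 238]
```

View pics/up_side.png

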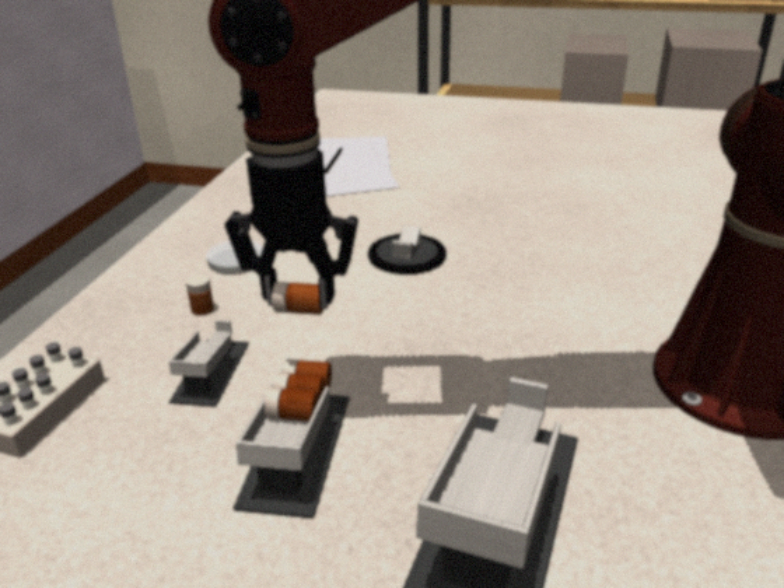

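View pics/up_z.png

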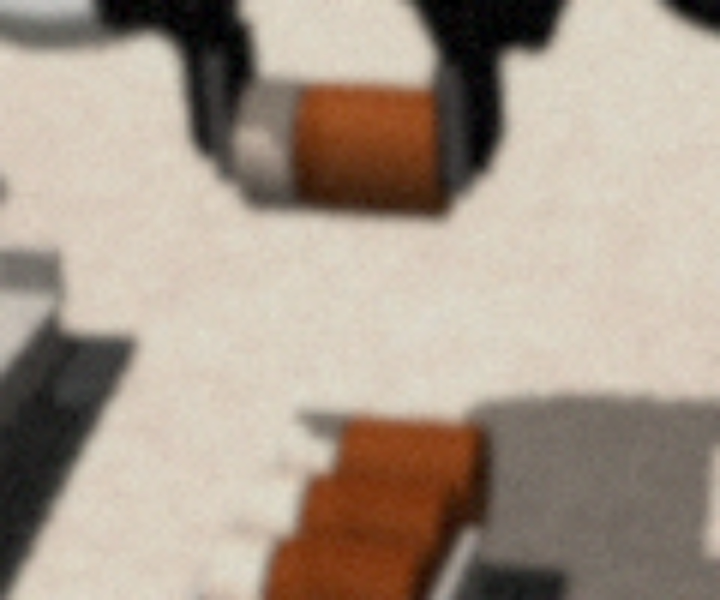

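```bash
python3 - <<'E'
from show import *
print(((proj([504.5,174.6,159.8],"side")[0]+.5-[155,188])*6))
goto([481,-233.5,80],[180,0,-2.4]); wait(0.2); o=get_obs();print(o["t"],o["tcp_pos"],o["ee_rot"],o["grip_width"],o["wrist_force"])
for n,w,h in(("side",110,80),("top",110,84)):
    s=get_image(n)[:,:,::-1]; c=proj([481,-233.5,70],n)[0]; x,y=int(c[0]-w/2),int(c[1]-h/2)
    g=np.clip(cv2.resize(np.ascontiguousarray(s[y:y+h,x:x+w]),None,fx=7,fy=7)*1.7,0,255).astype('uint8')
    for z in(o["tcp_pos"][2]+30.8,43):
        a=np.radians(-2.4);ex=np.array([np.cos(a),np.sin(a),0]);ey=np.array([-ex[1],ex[0],0]);t=np.linspace(0,6.28,40)
        P=np.r_[[np.array([481,-233.5,z])+17*(np.cos(b)*ey+np.sin(b)*np.array([0,0,1]))+l*ex for b in t for l in(-26,26)]]
        q=(cv2.convexHull(proj(P,n).astype('float32'))+.5-[x,y])*7
        cv2.polylines(g,[q.astype('int32')],True,(0,255,0) if z>50 else (255,0,0),1)
    cv2.imwrite(f"pics/ab_{n}.png",g)
E
```

```text
[354.89100287 146.31660967]
10.2333 [ 481.48748264 -232.60393411   80.13982023] [ 1.79999700e+02 -1.46320596e-02 -2.30358226e+00] 51.619601723130074 [ 0.06947121 -0.72235756  0.05909001]
```

View pics/ab_side.png

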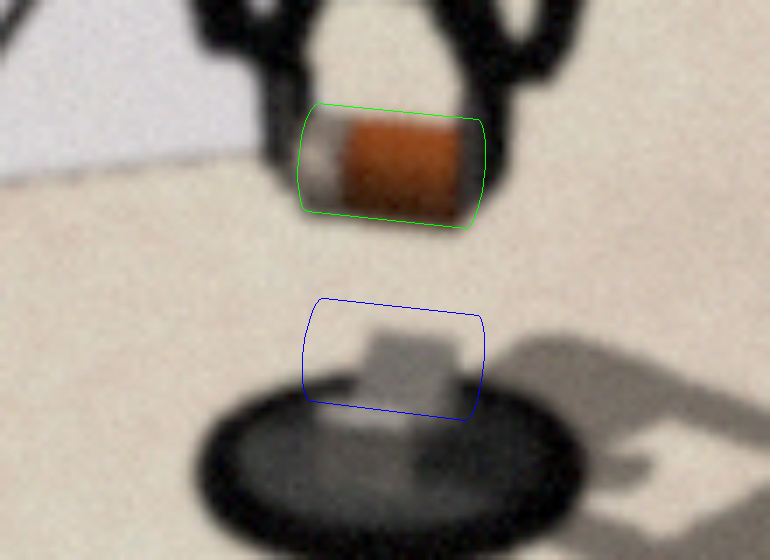

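View pics/ab_top.png

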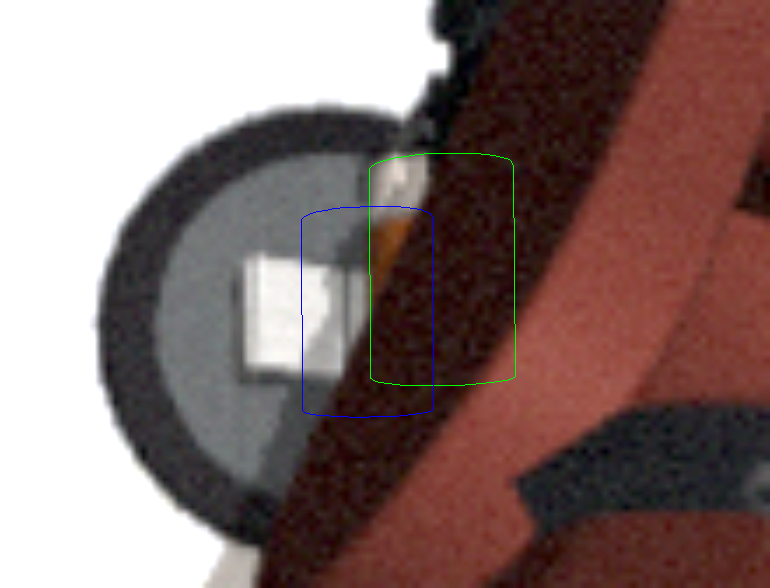

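Held vial matches the predicted outline in both views: side at about (400,165) in the crop, and the top left edge at column 370. Descending.

```bash
python3 - <<'E'
from show import *
move_l([481,-233.5,30],speed=80)
for z in(20,17,15):
    move_l([481,-233.5,z],speed=30); wait(0.1); o=get_obs();print(o["t"],o["tcp_pos"],o["grip_width"],o["wrist_force"])
    if abs(o["wrist_force"][2])>4: break
for n,w,h in(("side",110,80),("top",110,84)):
    s=get_image(n)[:,:,::-1]; c=proj([481,-233.5,40],n)[0]; x,y=int(c[0]-w/2),int(c[1]-h/2)
    g=np.clip(cv2.resize(np.ascontiguousarray(s[y:y+h,x:x+w]),None,fx=7,fy=7)*1.7,0,255).astype('uint8')
    cv2.imwrite(f"pics/dn_{n}.png",g)
E
```

```text
11.6917 [ 481.0970299  -233.53629655   20.07507178] 51.778810573306714 [ 0.18626685  0.7334109  -0.69576769]
12.0417 [ 480.97292875 -233.47839066   16.9617739 ] 51.34601148993621 [-0.1841857  -0.02508461 -0.74530057]
12.3917 [ 480.96610923 -233.44982116   14.94136147] 51.54588912833598 [-0.59163864  0.20543063  0.13953958]
```

View pics/dn_side.png

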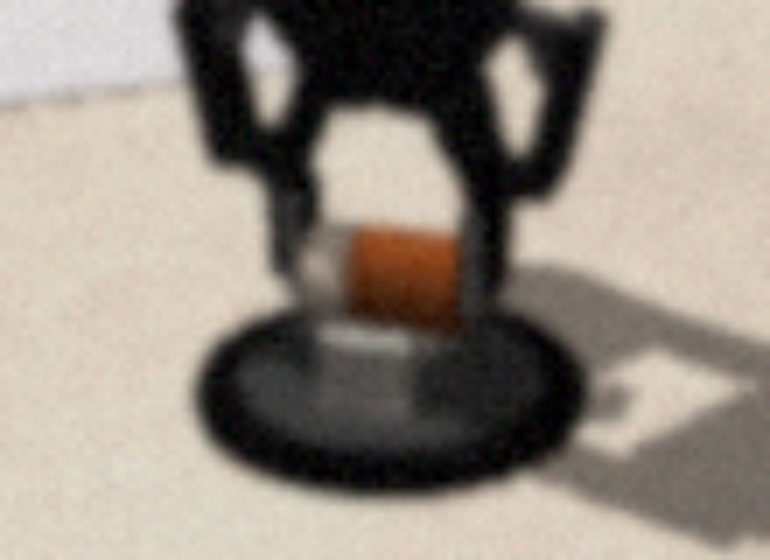

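View pics/dn_top.png

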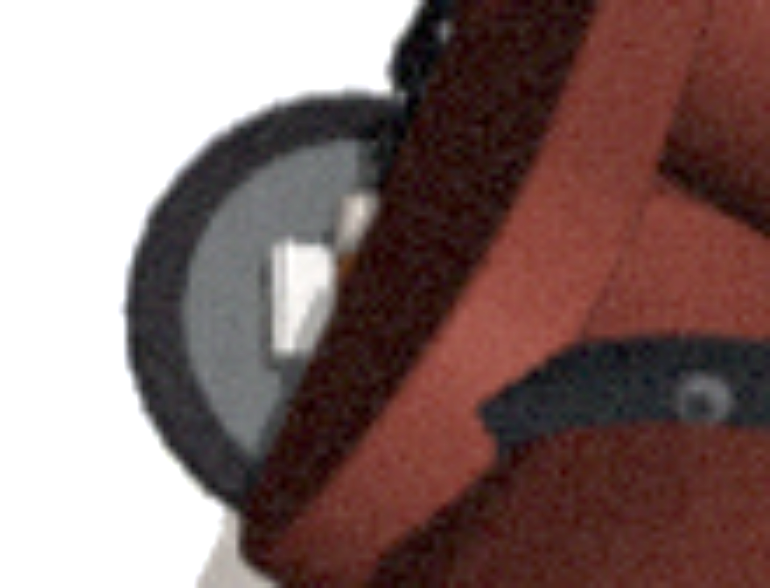

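```bash
python3 - <<'E'
from show import *
for z in(14,13,12.2):
    move_l([481,-233.5,z],speed=20); wait(0.15); o=get_obs();print(o["t"],o["tcp_pos"],o["grip_width"],o["wrist_force"])
    if o["wrist_force"][2]>2.5: break
E
```

```text
12.8917 [ 481.00758535 -233.49403015   13.99058717] 51.60800966253203 [-0.09313966 -0.08343313 -0.57046334]
13.2917 [ 481.06009026 -233.50219985   13.01573424] 51.489120869775654 [ 0.24424028 -0.24549371 -0.17399239]
13.6917 [ 481.10478442 -233.54891772   12.88930302] 51.49715106556027 [-2.0398049   1.53424797  4.82622234]
```

Contact is felt at z≈12.9, close to the predicted 12.2. Releasing and backing off.

```bash
python3 - <<'E'
from show import *
move_l([481,-233.5,13],speed=20)
grip(72); o=get_obs();print(o["t"],o["tcp_pos"],o["grip_width"],o["wrist_force"])
move_l([481,-233.5,130],speed=120)
goto([400,-420,200],[180,0,-40]); wait(0.2); o=get_obs();print(o["t"],o["tcp_pos"])
for n in("side","top"):
    s=get_image(n)[:,:,::-1]; out=[]
    for P,yaw,tag in(([481,-233.5,43],-2.4,"c"),([505,174.7,55],6.6,"t")):
        w,h=110,80;c=proj(P,n)[0]; x,y=int(c[0]-w/2),int(c[1]-h/2)
        g=np.clip(cv2.resize(np.ascontiguousarray(s[y:y+h,x:x+w]),None,fx=7,fy=7)*1.7,0,255).astype('uint8')
        a=np.radians(yaw);ex=np.array([np.cos(a),np.sin(a),0]);ey=np.array([-ex[1],ex[0],0])
        Q=np.array([np.array(P)+17*(np.cos(b)*ey+np.sin(b)*np.array([0,0,1]))+l*ex for b in np.linspace(0,6.28,40) for l in(-26,26)])
        cv2.polylines(g,[((cv2.convexHull(proj(Q,n).astype('float32'))+.5-[x,y])*7).astype('int32')],True,(0,255,0),1)
        out.append(cv2.resize(g,None,fx=.52,fy=.52))
    cv2.imwrite(f"pics/end_{n}.png",np.hstack(out))
E
```

```text
14.275 [ 480.8597709  -233.44154668   12.79708234] 71.76005079082958 [-0.05928264  0.11035849 -0.17533331]
16.4667 [ 400.53974822 -418.12364052  198.92876632]
```

View pics/end_side.png

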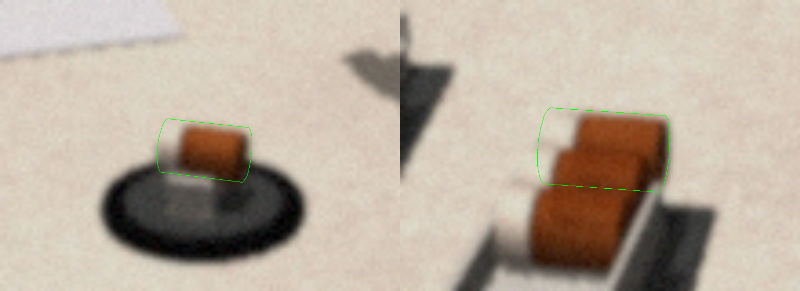

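View pics/end_top.png

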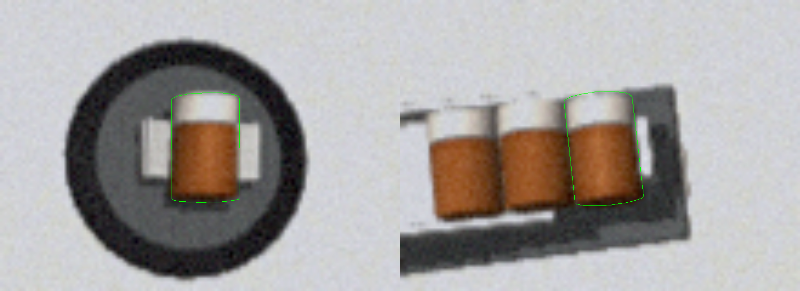

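Both views show the vial lying centred in the V and the next vial against the stop, each filling its predicted outline. Handing in.

```bash
python3 - <<'E'
from station import *
wait(0.3); sign_off(); print(get_obs()["t"])
E
```

```text
the job is handed in; nothing more can be done
the job is handed in; nothing more can be done
```

I gripped the end vial by its ends with 30 N, lifted it off the track and lowered it into the cradle until I felt light contact (about 5 N). Then I released it, backed away and handed the job in at about 17 s. No verdict is reported.

**Last checks:** in both cameras the vial fills its predicted outline in the cradle: centred, along the groove and at seat height, within a few mm. The next vial has rolled down to the stop. The robot was well clear of everything.

**What disagreed:**
- **Finger height:** in the pictures the fingertips sat about 20 mm higher than the reported TCP, more than the 13 mm swing given. I gripped 11 mm lower than first planned and set the placing height from the grasp itself. Contact came at TCP height 12.9 mm, against a predicted 12.2 mm.
- **Vial position:** the separate side-camera fit of the vials differed from the top-camera one by about 3 mm along the vial axis. I went with the top camera, and the grip centred the vial.

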